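# Bring up the tailstock of a bench coil winder and clamp it

## Robot

A 6-joint arm with a two-finger parallel gripper is mounted at the origin on the work surface. World frame = base frame: x ahead of the robot, y to its left, z up, the work surface at z = 0. Lengths are in mm, angles in rad, forces in N, time in s.
With the tool pointing down it reaches from about 400 to 825 mm from the base axis. Payload 7 kg.
Tool frame: the origin (TCP) lies midway between the tips of the shut fingers; the grasp point (between the pads) lies 19 mm behind it; z points along the fingers, y is the line along which they close (so a half turn about z gives the same grasp; the last joint's range is limited). The gripper opens to 88 mm and grips with 3 to 60 N. Pads are 19 mm wide; open, the fingers measure 130 mm over their backs; the gripper's body (78 mm by 193 mm) begins 47 mm behind the grasp point.
Start: joints at [1.524, 0.359, 0.012, 0, -1.224, -0.288], TCP at [221.8, 637.495, 226.561] pointing down, gripper open.
Joint ranges: [-3.07, 3.07], [-1.43, 2.12], [-1.02, 1.25], [-3.03, 1.67], [-3.05, -0], [-3.03, 3.03]. Speed limits (rad/s): [2.39, 2.39, 3.01, 3.14, 3.14, 3.14].

## Interface

Orientations are given as a unit quaternion [x, y, z, w].
In Python, from plant import move_ptp, line_to, move_joints, move_gripper, pause, solve_ik, camera, get_calibration, Unreachable, close_job, find_in, masks_of, current_t, current_joint_pos, current_qvel, current_tau, current_tcp_pos, current_eef_rot, current_contact_force, current_moment, current_width, current_finger_force gives the robot as it stands. Calls block until the motion is done:
- move_ptp(position, orientation): joint-space move of the TCP to a pose.
- line_to(position, velocity=150, ori=None): straight line of the TCP; ori=None keeps the orientation; velocity is the mean speed in mm/s.
- move_joints(angles): joint-space move.
- move_gripper(opening, force=None): finger opening in mm; force is the grip in N (None keeps the last); returns when the fingers have stopped.
- pause(seconds).
- solve_ik(position, orientation): joint angles nearest the present ones, or None.
- camera(name): name is "side" or "top" or "wrist"; returns the picture (384x512x3 uint8, red, green, blue); there is no depth.
- get_calibration(name): a dict with "fx", "fy", "cx", "cy" (pixels), "view" (4x4, takes a point from world to camera coordinates); the wrist camera has in their place "T_tool_cam" (4x4, takes a point from camera to tool coordinates, whose origin is the TCP and whose axes are the flange's). Camera axes: x right, y up, looking along -z (the intrinsics and any distortion apply to the point x, -y, -z); pixel columns grow to the right and rows downward; lengths in mm; the calibration is good to about 2 mm. A picture is of the moment at which its call begins: read the wrist's pose just before it. get_calibration takes no time and is no camera call.
A pose or a line that the arm cannot do raises Unreachable and nothing moves.
- close_job(): hands the job in; it is judged then, once.
Trained networks look in the newest picture that a camera, given by its name, has taken for a name from the list of things; names that differ only in an ending like _2 or _b are one class to them, and where a whole thing is asked for, a point or a joint stands for the part that bears it (a point fixed in the world has none). Each returns a list of dicts, best first, with "conf" (0 to 1); they miss things now and then, are a little off and sometimes report something else, mostly with a low value. They report only what shows in the picture. A call takes as long as a camera call.
- find_in(camera, target): "point" ([column, row] in pixels, amid what is visible of it).
- masks_of(camera, target): "mask" (384x512 bool, what is visible of it) and "point" ([column, row] in pixels, amid what is visible of it).
Readings, each from a call of its own:
- current_t(): time.
- current_joint_pos(): joint angles.
- current_qvel(): joint speeds.
- current_tau(): joint torques, N m.
- current_tcp_pos(): TCP position.
- current_eef_rot(): TCP orientation.
- current_contact_force(): force on the tool from outside, world axes, zero at the start.
- current_moment(): the same for the moment, N m.
- current_width(): finger opening in mm.
- current_finger_force(): force on a finger pad.
Only numpy, scipy, OpenCV 4.12 (cv2) and the standard library are available. Lean on these libraries where they do the work, as an engineer would, in place of code of your own. Each camera call takes 0.05 s, during which the arm holds its last target. There are 200 camera calls.

## Task

A coil former is sitting loose on the square arbor of the bench coil winder. Slide the tailstock gently along its rods until its sprung pad has pushed the former fully home against the headstock faceplate and the pad's spring is about half compressed, without ever bottoming the spring or crushing the former; then press the tailstock's clamp lever fully down to lock it. The pad must still hold the former home at that half compression when you have let go, and the other things on the bench must be left where they are.

Things in the scene. Friction and masses are not known exactly. Their poses are not given: they have to be found in the camera images.
- winder: Bench coil winder, fixed: black base 150 x 470 x 14 mm, two 16 mm steel rods (centres 42 mm up, 84 mm apart), pale green headstock at one end (its top 140 mm up), low rod block at the other (top 58 mm up). Origin on the bench under the spindle axis, which is 95 mm up. y runs level along the spindle and rods towards the headstock, z up; the -x side faces the robot.
- faceplate (a point): Centre of the headstock faceplate's face, on the spindle axis, 120 mm along y from the winder's origin; axes as the winder's. The faceplate is a steel disc 76 mm wide. A square steel arbor, 20 x 20 mm, sticks out of it 70 mm towards the tailstock (-y), mostly hidden inside the former.
- tailstock: Tailstock: black carriage sliding along the winder's y on the rods, 165 mm travel. Origin on the spindle axis, mid-length; axes as the winder's. Saddle 124 (x) x 70 (y) mm, 23 to 69 mm above the bench; on it a column 46 (x) x 70 (y) mm, top 129 mm up. Sliding it takes about 10.5 N, the same everywhere; it stays where it is left, also against the pad's spring.
- rear_face (a point): Centre of the column's flat rear face (the one away from the headstock), on the spindle axis, 35 mm behind the tailstock's origin: the face is 46 mm wide, 69 to 129 mm above the bench. Behind it only the rods lie, and the rod block at their end, 246 mm or more behind the winder's origin. Rod seals stick out 3 mm from the saddle below it.
- quill_mouth (a point): Where the steel quill (28 mm thick) leaves the column's front face, 35 mm ahead of the tailstock's origin. It ends in a sprung rubber pad 34 mm wide. The quill is set differently for each job: the free pad's face is 42 to 67 mm ahead of this point, not reported. Pad spring: 3 N to start moving it, 6 N at half (6 mm in), 9 N at full stroke (12 mm), then solid. The quill does not slip.
- former: Coil former on the arbor: white moulded plastic, 80 mm long, 60 x 60 mm square flange at each end, 21.5 mm square bore hanging on the 20 mm arbor; 80 to 155 g, slides along it with 1 N or less. Origin at its centre; y is its length, along the winder's y. Home: its end flat on the faceplate, its centre 80 mm along y from the winder's origin. It starts 5 to 18 mm short of home.
- clamp (a joint): Clamp lever, a 75 mm steel arm 10 mm thick with a 25 mm ball knob, on the saddle's robot side; hinged about a line along y, 78 mm to the -x side of the tailstock's origin, 50 mm above the bench. Value in rad: 0 = raised, 43 degrees above level, leaning to -x; 0.75 = down, level, on its stop. Stays where left (0.15 N m friction); press the knob down along its arc, 2 to 4 N.
- clamp_knob (a point): Centre of the clamp lever's ball knob, 75 mm from the lever's hinge line.
- spare_former: Bystander: another coil former, standing on end on the bench, 60 x 60 x 80 mm. Origin at the centre of its underside.
- spool: Bystander: spool of copper wire standing on the bench, 72 mm wide, 58 mm high. Origin at the centre of its underside.
- screwdriver: Bystander: screwdriver 190 mm long lying on the bench. Origin at its underside, its x axis along its length.
- caliper: Bystander: caliper lying on the bench, 200 mm long, 12 mm high. Origin at its underside, its y axis along its length.
- cup: Bystander: open aluminium cup, 64 mm wide, 45 mm high. Origin at the centre of its underside.
- wrench: Bystander: wrench 150 mm long lying on the bench. Origin at its underside, its x axis along its length.
- oil_bottle: Bystander: clear bottle with a black cap, 54 mm wide, 130 mm high. Origin at the centre of its underside.

How it is judged:
By the outcome, as a careful person would: the job done as asked, in the order asked, and still so for the second after the job is handed in, with the robot touching nothing.
It also fails if it takes over 54 s, if anything falls off the work surface, if the arm or the gripper's body presses on something with over 40 N, if the wrist force passes 120 N, or if a joint passes its speed limit or range.

## Working session

There is one attempt and no reset: what is moved stays moved. The work goes in short steps, each a Python script; the robot and the scene stay as the last script left them, time stands still between calls to the robot, and variables do not carry over. Pictures are saved under pics/ and viewed, at most 10 in all, crops included, and the job is handed in when it is done.

```bash
ls; mkdir -p pics; python3 - <<'E'
from plant import *
import cv2
for n in("side","top"):
    im=camera(n); cv2.imwrite(f"pics/{n}0.png",im[:,:,::-1])
    c=get_calibration(n); print(n,{k:(v if not hasattr(v,'shape') else v.round(3).tolist()) for k,v in c.items()})
    for t in("winder","tailstock","former","clamp","clamp_knob","faceplate","rear_face","quill_mouth"):
        print(t,[(round(d["conf"],2),[round(float(x),1) for x in d["point"]]) for d in find_in(n,t)][:3])
print(current_t(),current_tcp_pos(),current_eef_rot(),get_calibration("wrist"))
E
```

```text
pics
plant.py
side {'fx': 413.74713017932396, 'fy': 413.74713017932396, 'cx': 255.20975035322564, 'cy': 192.45000666415024, 'view': [[0.735, -0.678, -0.018, -433.435], [0.505, 0.529, 0.682, -385.83], [-0.453, -0.51, 0.731, -1353.792], [0.0, 0.0, 0.0, 1.0]]}
winder [(0.87, [246.5, 208.3])]
tailstock [(0.95, [267.6, 213.1])]
former []
clamp [(0.57, [248.3, 228.8])]
clamp_knob [(0.46, [265.4, 216.0]), (0.43, [299.3, 196.9])]
faceplate [(0.9, [249.0, 205.7]), (0.73, [193.7, 207.9])]
rear_face [(0.94, [264.8, 212.9])]
quill_mouth [(0.7, [266.3, 212.8]), (0.55, [162.8, 156.7]), (0.38, [252.6, 228.5])]
top {'fx': 475.2262866817195, 'fy': 475.2262866817195, 'cx': 258.0401351108468, 'cy': 195.57118648130367, 'view': [[-0.016, -1.0, 0.007, 7.726], [0.984, -0.015, 0.177, -630.44], [-0.177, 0.01, 0.984, -1486.803], [0.0, 0.0, 0.0, 1.0]]}
winder [(0.73, [243.5, 213.2])]
tailstock [(0.82, [278.9, 207.6])]
former [(0.81, [217.5, 214.3]), (0.57, [208.8, 260.6]), (0.35, [279.7, 207.7])]
clamp [(0.52, [288.8, 237.2]), (0.46, [278.5, 156.9])]
clamp_knob [(0.4, [287.2, 238.7])]
faceplate [(0.76, [248.7, 217.1])]
rear_face [(0.88, [278.3, 202.1])]
quill_mouth [(0.42, [216.1, 216.5])]
0.9 [221.78473822 637.49682093 226.61182498] [ 9.86021002e-01 -1.66621073e-01 -1.25500360e-05 -2.80014859e-05] {'fx': 304.7228590813619, 'fy': 304.7228590813619, 'cx': 257.4965077221415, 'cy': 192.5077445742976, 'T_tool_cam': array([[-1.76278784e-04,  9.59625035e-01,  2.81282351e-01,
         7.60720276e+01],
       [ 9.99999983e-01,  1.84966734e-04, -4.33702270e-06,
         9.55584862e-01],
       [-5.61897934e-05,  2.81282345e-01, -9.59625051e-01,
        -1.57855153e+02],
       [ 0.00000000e+00,  0.00000000e+00,  0.00000000e+00,
         1.00000000e+00]])}
```

```bash
python3 - <<'E'
import cv2
for n,(a,b,c,d) in {"top":(100,300,150,370),"side":(120,290,130,360)}.items():
    im=cv2.imread(f"pics/{n}0.png")[a:b,c:d]; cv2.imwrite(f"pics/{n}0c.png",cv2.resize(im,None,fx=3.4,fy=3,interpolation=cv2.INTER_CUBIC) if 0 else cv2.resize(im,None,fx=3,fy=3,interpolation=cv2.INTER_CUBIC))
E
```

```text
(no output)
```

View pics/top0c.png

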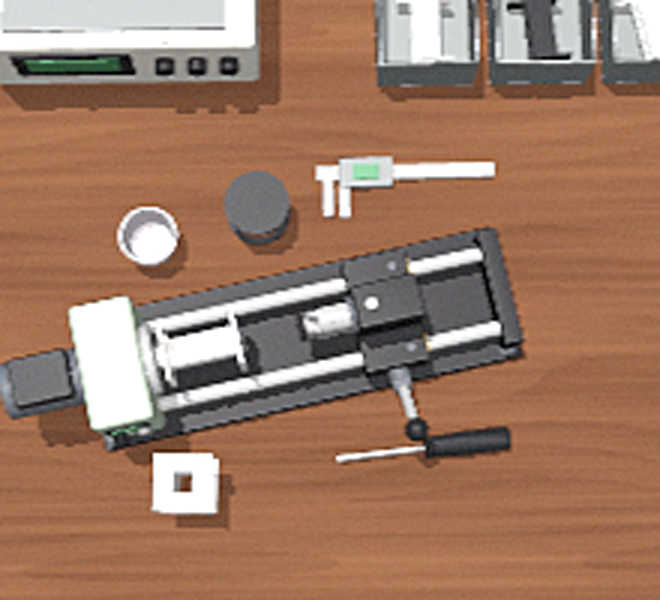

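View pics/side0c.png

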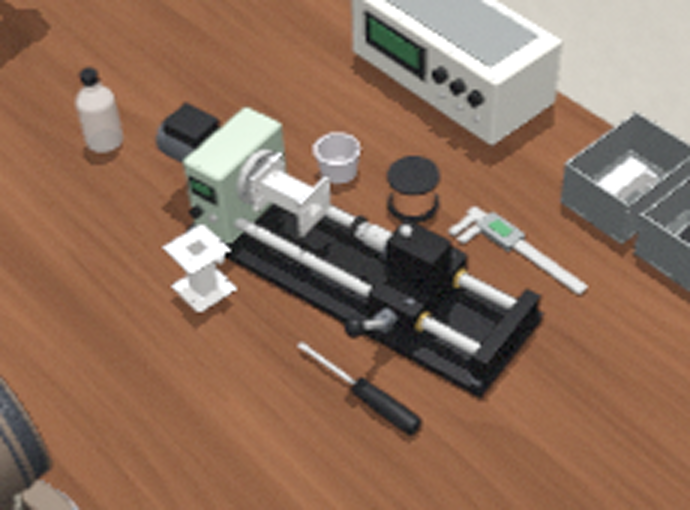

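The top view shows the winder with its headstock on the left (≈ px 187,220) and the tailstock column at px ≈ (279,201). The former is at (217,214), the raised knob at (289,243), and the screwdriver lies just in front of the knob. The side view agrees. Next I'll take a closer look with the wrist camera from two places.

```bash
cat > h.py <<'E'
from plant import *
import numpy as np, cv2
from scipy.spatial.transform import Rotation as Rn
from scipy.optimize import least_squares
def cam(n,pose=None):
    """-> K, 4x4 world->camera (OpenCV axes)"""
    c=get_calibration(n)
    K=np.array([[c["fx"],0,c["cx"]],[0,c["fy"],c["cy"]],[0,0,1]])
    if n=="wrist":
        T=np.eye(4); T[:3,3]=pose[0]; T[:3,:3]=Rn.from_quat(pose[1]).as_matrix()
        V=np.linalg.inv(T@c["T_tool_cam"])
    else: V=np.array(c["view"])
    return K,np.diag([1,-1,-1,1])@V
def proj(KV,P):
    K,V=KV; p=(np.atleast_2d(P)@V[:3,:3].T+V[:3,3])@K.T
    return p[:,:2]/p[:,2:]
def onplane(KV,uv,z):
    K,V=KV; o=-V[:3,:3].T@V[:3,3]; d=V[:3,:3].T@np.linalg.inv(K)@[uv[0],uv[1],1]
    return o+d*(z-o[2])/d[2]
def ori(yaw):  # tool down, tool x = -winder y
    x=np.array([np.sin(yaw),-np.cos(yaw),0]); z=np.array([0,0,-1.]); return Rn.from_matrix(np.c_[x,np.cross(z,x),z]).as_quat()
def shot(name):
    pose=(np.array(current_tcp_pos()),np.array(current_eef_rot())); im=camera("wrist")
    cv2.imwrite(f"pics/{name}.png",im[:,:,::-1]); np.save(f"pics/{name}.npy",np.r_[pose[0],pose[1]]); return cam("wrist",pose)
def load(name):
    a=np.load(f"pics/{name}.npy"); return cam("wrist",(a[:3],a[3:]))
E
cat > a.py <<'E'
from h import *
T=cam("top"); f=lambda c:(150+c[0]/3,100+c[1]/3)
col=onplane(T,f((388,303)),129); hs=onplane(T,f((115,362)),140); bl=onplane(T,f((498,292)),58)
y=hs-bl; yaw=np.arctan2(-y[0],y[1]); print(col,hs,bl,yaw)
yv=np.array([-np.sin(yaw),np.cos(yaw),0])
q=ori(yaw)
# camera sits 76 mm along tool x (-winder y)
p1=col+yv*10; p1[2]=260
print(solve_ik(p1,q))
move_ptp(p1,q); K1=shot("w1")
p2=p1-yv*80; p2[2]=230; line_to(p2,200); shot("w2")
print(current_t(),current_joint_pos(),current_contact_force(),current_tcp_pos())
E
python3 a.py; python3 -c "
import cv2
for n in('w1','w2'):cv2.imwrite(f'pics/{n}b.png',cv2.resize(cv2.imread(f'pics/{n}.png'),(768,576),interpolation=cv2.INTER_CUBIC))"
```

```text
[599.37878825 -66.9336975  129.        ] [541.21317506 211.4982801  140.        ] [ 621.52352453 -190.12910776   58.        ] 0.19735934131652977
[ 0.22996253  0.21682085 -0.10872951  0.         -1.24524597 -0.03260318]
4.3583 [ 9.30924889e-02  2.79915984e-01 -9.29421850e-02  1.87324977e-05
 -1.19788957e+00  1.04250920e-01] [-0.21405812  0.3099688   1.39480824] [ 613.21345924 -135.38967891  230.0676587 ]
```

View pics/w1b.png

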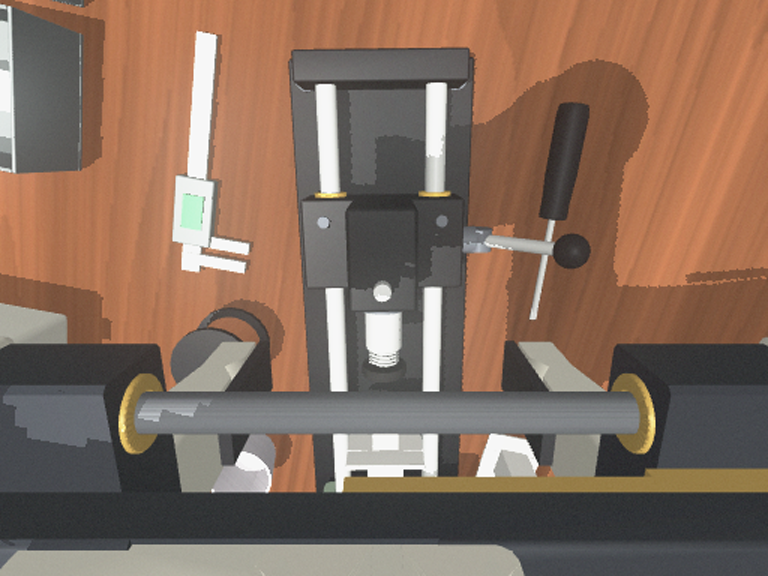

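View pics/w2b.png

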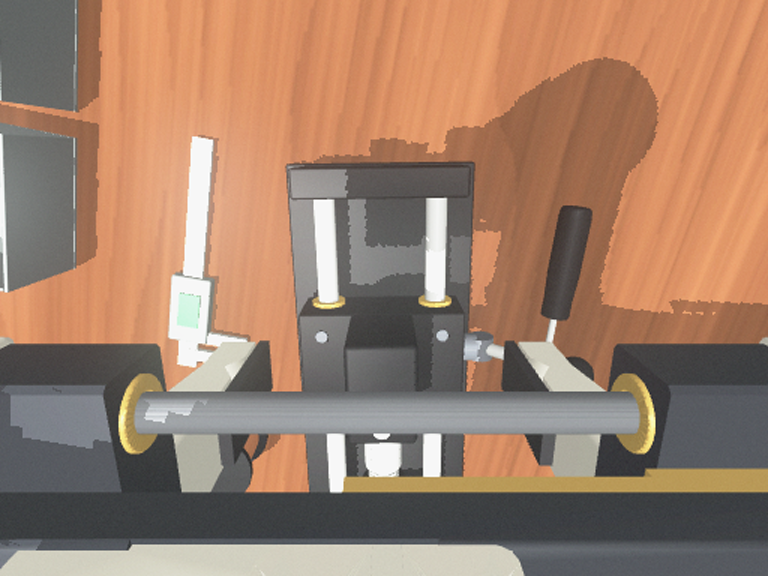

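In w1, at 1.5x zoom, the column's top is at about (346–415, 208–310) and the saddle's rear corners at (304,198) and (463,196). The knob is at (571,251) and the rod block's rear corners at (292,50) and (469,48). In w2 the column's rear top edge is at row 347 and the saddle's rear edge at row 300. I'll fit the model to these.

```bash
cat > fit.py <<'E'
from h import *
# name: list of (zoomed px, local fn(s,w,yb,kn))
obs=[("w1",346,208,"t",(23,-35,129)),("w1",415,208,"t",(-23,-35,129)),("w1",351,310,"t",(23,35,129)),("w1",414,310,"t",(-23,35,129)),
("w1",304,198,"t",(62,-35,69)),("w1",463,196,"t",(-62,-35,69)),("w1",308,288,"t",(62,35,69)),("w1",461,286,"t",(-62,35,69)),
("w1",292,50,"b",(1,0,58)),("w1",469,48,"b",(-1,0,58)),("w1",571,251,"k",0),
("w2",346,347,"t",(23,-35,129)),("w2",415,347,"t",(-23,-35,129)),("w2",302,300,"t",(62,-35,69)),("w2",465,299,"t",(-62,-35,69)),
("w2",288,164,"b",(1,0,58)),("w2",474,163,"b",(-1,0,58))]
KV={n:load(n) for n in("w1","w2")}
def world(p,kind,l):
    x,y,yaw,s,w,yb,ky=p   # origin of tailstock at (x,y); s unused offset absorbed
    if kind=="t": q=np.array(l,float)
    elif kind=="b": q=np.array([l[0]*w,yb,58.])
    else: q=np.array([-78-75*np.cos(np.radians(43)),ky,50+75*np.sin(np.radians(43))])
    c,sn=np.cos(yaw),np.sin(yaw)
    return np.array([x+c*q[0]-sn*q[1],y+sn*q[0]+c*q[1],q[2]+s])
def res(p): return np.concatenate([proj(KV[n],world(p,k,l))[0]-[u/1.5,v/1.5] for n,u,v,k,l in obs])
r=least_squares(res,[599,-67,.197,0,75,-150,0],loss="soft_l1")
print("x,y,yaw,dz,w,yb,ky",r.x.round(3)); print((res(r.x)*1.5).reshape(-1,2).round(1).tolist())
np.save("fit.npy",r.x)
E
python3 fit.py
```

```text
x,y,yaw,dz,w,yb,ky [ 6.00981e+02 -6.52540e+01  2.09000e-01 -8.42900e+00  6.54480e+01
 -1.41903e+02  5.25000e-01]
[[0.8, -0.2], [3.2, -0.9], [-0.7, 0.6], [3.2, -0.0], [-1.4, 1.7], [0.6, 2.0], [-0.1, -1.0], [-0.6, -0.5], [-0.6, -0.7], [2.4, -0.7], [-4.0, -0.1], [-0.7, -4.1], [3.2, -4.9], [-1.5, 12.2], [-0.6, 11.3], [0.7, 1.6], [-1.9, 0.3]]
```

```bash
sed -i 's/("w2",302,300,"t",(62,-35,69)),("w2",465,299,"t",(-62,-35,69)),//; s/("w1",304,198,"t",(62,-35,69)),("w1",463,196,"t",(-62,-35,69)),//' fit.py; python3 fit.py
```

```text
x,y,yaw,dz,w,yb,ky [ 6.01105e+02 -6.49020e+01  2.09000e-01 -6.69500e+00  6.49620e+01
 -1.42037e+02 -8.70000e-02]
[[0.2, 0.6], [3.0, -0.1], [-1.2, 1.9], [3.1, 1.2], [-0.7, -0.0], [-0.5, 0.4], [-0.7, -0.9], [1.8, -1.0], [-3.3, -0.1], [-1.3, -2.5], [3.1, -3.4], [0.5, 2.0], [-2.5, 0.6]]
```

```bash
cat > push.py <<'E'
from h import *
x,y,yaw=np.load("fit.npy")[:3]; O=np.array([x,y,0]); xv=np.array([np.cos(yaw),np.sin(yaw),0]); yv=np.array([-np.sin(yaw),np.cos(yaw),0])
Q=ori(yaw)
def P(lx,ly,z): return O+xv*lx+yv*ly+[0,0,z]
def F(n=3): return np.mean([np.array(current_contact_force()) for _ in range(n)],0)
E
python3 - <<'E'
from push import *
move_gripper(0,20)
line_to(P(0,-68,170),200,Q); line_to(P(0,-68,85),120)
pause(.2); f0=F(); print(current_t(),f0,current_width())
np.save("f0.npy",f0)
ly=-68; n=0; prev=None
while n<8 and ly<-30:
    ly+=2; line_to(P(0,ly,85),25)
    f=F()-f0; fy=-f@yv
    print(round(current_t(),2),ly,round((np.array(current_tcp_pos())-O)@yv,2),(f@xv).round(2),fy.round(2),f[2].round(2))
    if fy>3:n+=1
E
```

```text
7.2917 [-0.9277156  -0.41974022 -0.64548219] 0.10944229025979674
7.54 -66 -65.86 1.43 -0.36 -0.12
7.79 -64 -63.88 0.82 0.4 0.72
8.04 -62 -61.89 1.58 0.17 0.86
8.29 -60 -59.9 1.9 0.19 0.77
8.54 -58 -57.86 0.23 0.29 1.17
8.79 -56 -55.87 1.61 -0.34 1.57
9.04 -54 -53.89 0.41 0.06 0.82
9.29 -52 -51.9 1.26 0.07 0.72
9.54 -50 -49.89 1.34 0.3 0.43
9.79 -48 -47.89 1.51 1.11 -0.33
10.04 -46 -46.38 1.58 3.73 -0.18
10.29 -44 -44.86 1.55 6.22 -1.04
10.54 -42 -43.07 2.1 8.43 -1.26
10.79 -40 -41.15 2.79 8.62 -2.2
11.04 -38 -39.17 2.04 8.7 -2.16
11.29 -36 -37.18 2.35 8.89 -2.18
11.54 -34 -35.18 1.61 7.52 -2.18
11.79 -32 -33.18 1.69 8.3 -1.97
```

```bash
cat >> push.py <<'E'
def Fp(n=4):
    a=[]
    for _ in range(n): pause(.02); a.append(np.array(current_contact_force()))
    return np.mean(a,0)
def step(ly,v,f0):
    line_to(P(0,ly,85),v); f=Fp()-f0
    t=(np.array(current_tcp_pos())-O)@yv; fy=-f@yv
    print(round(current_t(),2),ly,t.round(2),(f@xv).round(2),fy.round(2),f[2].round(2)); return t,fy
E
python3 - <<'E'
from push import *
f0=np.load("f0.npy"); ly=-32.; h=[]; hits=0
while ly<60 and hits<2:
    ly+=2 if hits==0 else 1
    t,fy=step(ly,25,f0); h.append(fy)
    base=np.median(h[:-3]) if len(h)>6 else 8.5
    hits=hits+1 if fy>base+2.2 else 0
E
```

```text
12.11 -30.0 -31.2 2.18 8.67 -1.98
12.43 -28.0 -29.18 2.07 8.6 -2.13
12.74 -26.0 -27.21 1.68 8.66 -2.03
13.06 -24.0 -25.19 2.02 8.74 -2.09
13.38 -22.0 -23.19 1.58 8.76 -2.11
13.69 -20.0 -21.17 1.76 8.72 -1.69
14.01 -18.0 -19.16 2.12 9.02 -2.03
14.32 -16.0 -17.17 2.02 9.06 -2.18
14.64 -14.0 -15.17 1.85 8.7 -1.77
14.96 -12.0 -13.16 2.27 8.45 -2.2
15.28 -10.0 -11.15 2.16 8.75 -1.64
15.59 -8.0 -9.17 2.11 8.46 -1.77
15.91 -6.0 -7.18 2.09 8.81 -1.94
16.23 -4.0 -5.16 2.08 8.8 -2.05
16.54 -2.0 -3.19 1.98 8.9 -1.89
16.86 0.0 -1.15 2.55 9.16 -2.69
17.18 2.0 0.83 2.07 8.83 -1.93
17.49 4.0 2.83 2.12 8.48 -2.02
17.81 6.0 4.85 2.39 8.65 -2.01
18.12 8.0 6.86 2.17 8.43 -2.11
18.44 10.0 8.85 2.04 8.84 -1.68
18.76 12.0 10.84 2.23 8.69 -1.7
19.07 14.0 12.85 2.04 8.59 -1.93
19.39 16.0 14.86 2.0 8.79 -2.01
19.71 18.0 16.82 2.45 8.93 -2.27
20.02 20.0 18.76 2.77 8.85 -2.38
20.34 22.0 20.77 2.48 8.81 -2.19
20.66 24.0 22.74 2.6 9.18 -2.49
20.98 26.0 24.74 2.56 9.58 -2.1
21.29 28.0 26.56 2.69 10.39 -2.14
21.61 30.0 28.32 3.1 11.75 -3.01
21.93 31.0 29.05 2.64 12.67 -3.17
```

```bash
python3 - <<'E'
from push import *
f0=np.load("f0.npy")
def r():
    f=np.mean([current_contact_force() for _ in range(3)],0)-f0; print(round(current_t(),2),((np.array(current_tcp_pos())-O)@yv).round(3),(-f@yv).round(2))
for _ in range(8): pause(.04); r()
shot("w3"); camera("top"); im=camera("top"); cv2.imwrite("pics/top1.png",im[:,:,::-1]); im=camera("side"); cv2.imwrite("pics/side1.png",im[:,:,::-1])
r()
cv2.imwrite("pics/c1.png",np.hstack([cv2.resize(cv2.imread("pics/side1.png")[145:235,160:290],None,fx=4,fy=4,interpolation=cv2.INTER_CUBIC)]))
cv2.imwrite("pics/c2.png",cv2.resize(cv2.imread("pics/top1.png")[180:250,170:310],None,fx=5,fy=5,interpolation=cv2.INTER_CUBIC))
E
```

```text
21.97 29.08 12.71
22.01 29.11 12.83
22.05 29.119 13.36
22.09 29.077 13.49
22.13 29.09 13.65
22.18 29.057 12.62
22.22 29.048 13.18
22.26 29.069 12.87
22.46 29.089 14.21
```

View pics/c1.png

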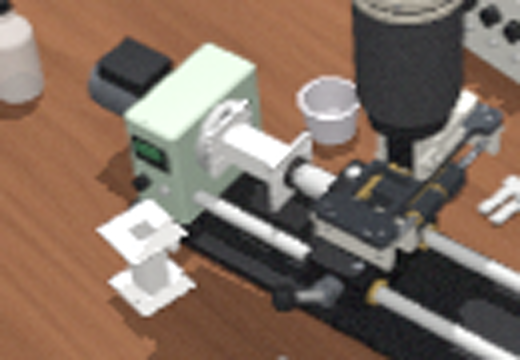

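View pics/c2.png

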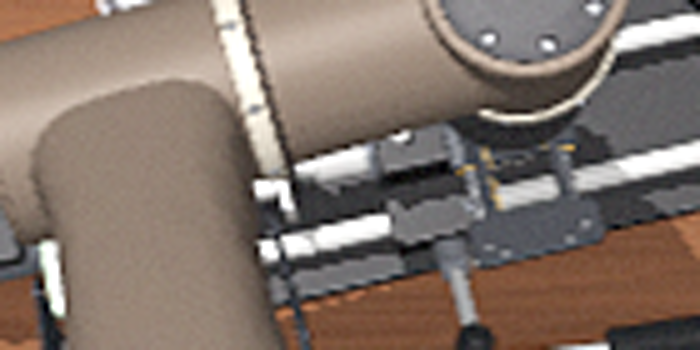

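The side crop shows the pad touching the former's rear flange, with the former close to the faceplate. The arm hides the contact in the top view. The force suggests the spring is about 3 mm in. I'll advance slowly to just under half, back off, and check the pad's compression by comparing with w1 from the same relative pose.

```bash
python3 - <<'E'
from push import *
f0=np.load("f0.npy")
for ly in (31.8,32.6,33.4):
    line_to(P(0,ly,85),6); pause(.1); t,fy=step(ly,6,f0)
t=(np.array(current_tcp_pos())-O)@yv; np.save("t.npy",t)
line_to(P(0,t-12,85),60); pause(.1); print("free",(-(Fp()-f0)@yv).round(2))
line_to(P(0,t-12,200),200); move_gripper(88)
d=np.load("pics/w1.npy"); dl=(t+47.2)
line_to(d[:3]+yv*dl,200,d[3:]); pause(.15); K=shot("w4")
print(dl,current_t(),np.array(current_tcp_pos())-d[:3]-yv*dl)
a=[cv2.imread(f"pics/{n}.png")[190:270,200:310] for n in("w1","w4")]
cv2.imwrite("pics/cmp.png",cv2.resize(np.hstack(a),(770,280),interpolation=cv2.INTER_CUBIC))
E
```

```text
23.16 31.8 29.7 2.96 13.61 -3.33
23.86 32.6 30.4 3.18 14.82 -3.29
24.56 33.4 31.13 3.18 14.83 -3.63
free 0.21
78.3332697538347 28.0833 [-0.37520617 -0.89472396 -1.23226649]
```

View pics/cmp.png

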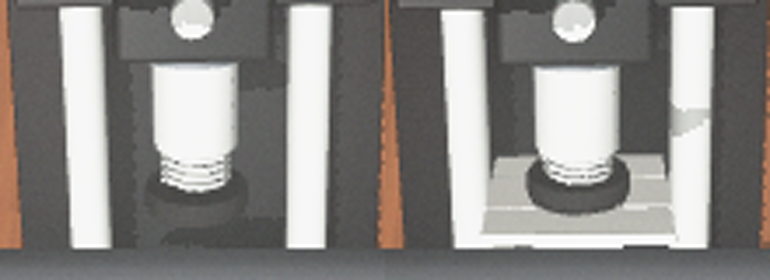

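The left half of the comparison is the free pad and the right half is now. The bellows and pad ring have moved in by roughly 6–11 zoomed px, or about 3–4 mm, relative to the column. I'll measure that numerically.

```bash
python3 - <<'E'
import cv2,numpy as np
for n in("w1","w4"):
    g=cv2.imread(f"pics/{n}.png").astype(float).mean(2)
    print(n,"c",[int(v) for v in g[200:262,252:259].mean(1)])
    for c in (244,266): print(c,[int(v) for v in g[225:262,c-1:c+2].mean(1)])
a,b=[cv2.createCLAHE(8,(4,4)).apply(cv2.imread(f"pics/{n}.png",0))[200:265,225:285] for n in("w1","w4")]
cv2.imwrite("pics/cmp2.png",cv2.resize(np.hstack([a,b]),(800,433),interpolation=cv2.INTER_CUBIC))
E
```

```text
w1 c [216, 112, 102, 103, 103, 103, 93, 82, 178, 212, 247, 247, 247, 247, 247, 247, 246, 246, 247, 246, 247, 247, 247, 247, 247, 246, 246, 246, 246, 246, 246, 246, 246, 246, 246, 241, 246, 185, 246, 222, 226, 246, 187, 246, 165, 76, 75, 74, 79, 95, 93, 93, 94, 92, 91, 77, 76, 75, 74, 77, 84, 91]
244 [193, 189, 189, 189, 187, 186, 164, 156, 109, 97, 96, 96, 96, 91, 83, 79, 77, 76, 75, 74, 76, 81, 85, 85, 85, 84, 87, 90, 91, 90, 90, 90, 90, 90, 89, 87, 92]
266 [187, 180, 187, 186, 188, 187, 181, 162, 122, 104, 115, 102, 115, 100, 96, 103, 81, 74, 75, 74, 74, 79, 83, 84, 85, 84, 83, 81, 78, 77, 76, 76, 74, 76, 75, 75, 90]
w4 c [223, 188, 101, 99, 99, 99, 101, 84, 93, 172, 231, 246, 246, 246, 246, 246, 246, 246, 246, 246, 246, 246, 246, 246, 246, 246, 246, 246, 246, 246, 246, 246, 246, 246, 246, 246, 238, 244, 200, 246, 173, 236, 173, 76, 75, 91, 93, 92, 93, 91, 85, 138, 184, 185, 186, 186, 178, 247, 247, 247, 247, 98]
244 [229, 229, 229, 227, 227, 226, 226, 205, 188, 177, 158, 90, 101, 92, 74, 74, 72, 75, 83, 87, 86, 86, 85, 84, 145, 184, 184, 185, 185, 185, 185, 171, 247, 247, 247, 247, 95]
266 [142, 142, 139, 144, 142, 142, 145, 141, 105, 143, 108, 80, 74, 78, 75, 74, 75, 78, 83, 85, 80, 82, 78, 107, 163, 183, 185, 185, 186, 186, 186, 179, 247, 247, 247, 247, 98]
```

View pics/cmp2.png

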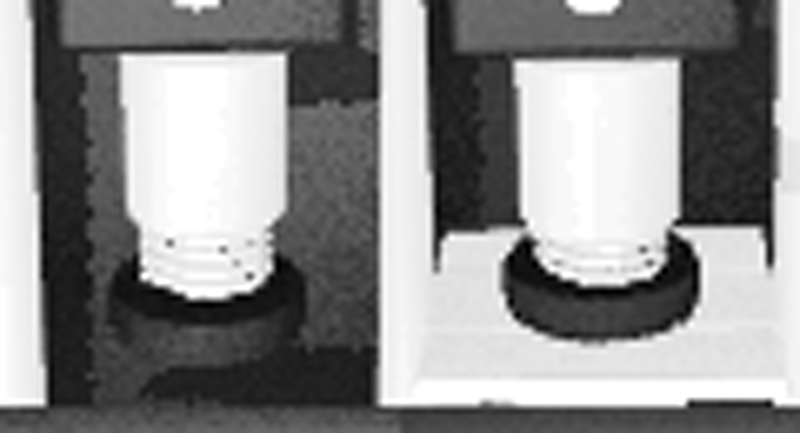

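The rim edges have shifted by about 5–6 mm relative to the column, and the force and position estimate is about 5.3 mm. I'll add about 0.5 mm, then press the lever.

```bash
python3 - <<'E'
from push import *
f0=np.load("f0.npy"); t=float(np.load("t.npy"))
line_to(P(0,t-14,190),250,Q); move_gripper(0,20); line_to(P(0,t-14,85),200); line_to(P(0,t-1,85),40)
ly=t+1.5; tt=0
while tt<t+.35 and ly<34.3:
    ly+=.3; tt,fy=step(ly,8,f0)
np.save("t2.npy",tt)
line_to(P(0,tt-12,85),80); line_to(P(0,tt-12,170),250)
k=tt+47.2; print("tail moved",k,current_t())
line_to(P(-138,k,150),300); line_to(P(-138,k,122),150); pause(.1); g0=Fp()
ang=43.
while ang>-8:
    ang-=3; a=np.radians(max(ang,0)); z=50+75*np.sin(a)+12.5-(max(-ang,0)*1.31)
    line_to(P(-78-75*np.cos(a)-0,k,z),30); f=(np.mean([current_contact_force() for _ in range(4)],0)-g0)
    print(round(ang),round(current_t(),1),np.array(current_tcp_pos())[2].round(1),f.round(1))
    if f[2]>9: break
line_to(np.array(current_tcp_pos())+[0,0,110],150)
cv2.imwrite("pics/side2.png",camera("side")[:,:,::-1]); shot("w5"); print(current_t())
E
```

```text
31.77 32.93326975383469 31.09 2.37 10.39 -0.61
32.09 33.23326975383469 31.11 2.15 11.66 -1.36
32.41 33.53326975383469 31.13 2.52 13.48 -1.72
32.73 33.833269753834685 31.19 3.12 14.63 -2.07
33.04 34.13326975383468 31.38 2.95 15.24 -2.54
33.36 34.43326975383468 31.6 3.0 15.55 -1.92
tail moved 78.79609014268158 34.1833
40 35.9 110.2 [-2.6 -0.4  3.4]
37 36.2 107.3 [-1.   0.2  0.4]
34 36.4 104.3 [0.8 0.3 0.3]
31 36.7 101.0 [-0.5  0.   0.3]
28 37.0 97.5 [-0.5  0.7 -0.3]
25 37.3 94.0 [-0.8 -0.5 -0.1]
22 37.6 90.4 [-1.2  0.2 -0.4]
19 37.9 86.7 [ 0.1  0.5 -1.3]
16 38.1 82.9 [-0.3  0.6 -0.5]
13 38.4 79.2 [ 1.2  0.3 -0.3]
10 38.7 75.3 [ 0.1  0.1 -0.2]
7 39.0 71.4 [-0.1  1.   0.2]
4 39.3 67.5 [-0.4  0.4 -0.4]
1 39.6 63.6 [-0.5  0.1 -0.5]
-2 39.8 61.3 [-7.6  1.  23.6]
40.8333
```

```bash
python3 - <<'E'
import cv2,numpy as np
a=cv2.resize(cv2.imread("pics/side2.png")[145:245,160:300],(560,400),interpolation=cv2.INTER_CUBIC)
b=cv2.resize(cv2.imread("pics/w5.png")[0:270,60:420],(240,180)) 
cv2.imwrite("pics/fin.png",a)
E
```

```text
(no output)
```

View pics/fin.png

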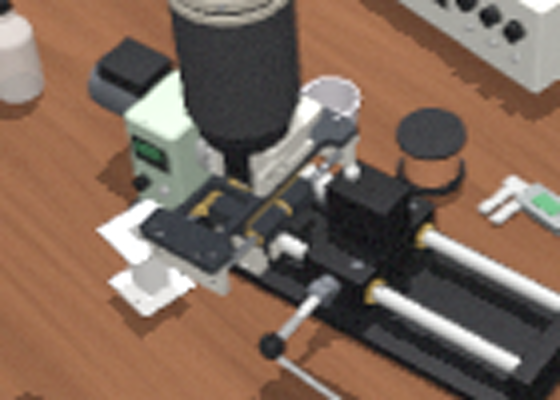

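View pics/w5.png

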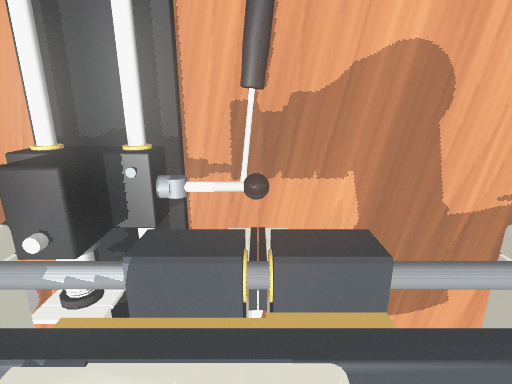

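```bash
python3 - <<'E'
from push import *
K5=load("w5");K1=load("w1");t=float(np.load("t2.npy"))+47.2
loc=lambda p:((p-O)@xv,(p-O)@yv-t,p[2])
for z in(50,60): print("knob",z,np.round(loc(onplane(K5,(256,186),z)),1))
S=cam("side"); print("side knob px exp level",proj(S,P(-153,t,50)),"seen",160+271/4,145+345/4, "raised20deg",proj(S,P(-78-75*np.cos(.35),t,50+75*np.sin(.35))))
print("sd join",onplane(K1,(368.7,145),15).round(1),onplane(K5,(252,88),15).round(1))
print("col rear-left?",current_tcp_pos(),(Fp()-np.load("f0.npy")).round(2))
E
```

```text
knob 50 [-152.6   -2.    50. ]
knob 60 [-152.6   -4.7   60. ]
side knob px exp level [[227.32092881 231.61187545]] seen 227.75 231.25 raised20deg [[227.61788044 226.40054973]]
sd join [ 458.2 -108.9   15. ] [ 458.2 -107.9   15. ]
col rear-left? [434.82878056 -19.82056637 170.13213313] [0.86 0.15 0.36]
```

The knob is level on its stop in both views, the tailstock is where I left it, the screwdriver hasn't moved, and the arm is clear.

```bash
python3 -c "
from plant import *
print(close_job(),current_t())"
```

```text
the job is handed in; nothing more can be done
the job is handed in; nothing more can be done
```

The job is handed in: the former was pushed home with the pad spring about half compressed (estimated 5–6 mm in, from force, travel and images rather than measured directly), and the clamp lever is down on its stop; the screwdriver hadn't moved and the arm touched no other bench item that I could see.

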